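Close and lock an amplifier's service hatch

TASK

The service hatch on top of the rack amplifier has been left standing open. Push it down shut with your fingertips, then set your fingertips in the finger slot of each of its two cam latches and turn it a quarter turn clockwise (seen from above) to its stop, so that the hatch is shut flush and both latches are locked. Do not raise the hatch any further, and leave the things lying about where they are.

Things in the scene. Friction and masses are not known exactly. Their poses are not given: they have to be found in the camera images.
- amplifier: 2U rack amplifier, bare aluminium case 310 x 440 mm (x by y), its flat top (the deck) 100 mm above this origin, fixed on a 2 mm blue bench mat. Origin: centre of the underside at mat level; x points away from the robot to the front plate with rack handles, z up. The hatch lies in an opening in the deck, hinged on its +x side, free edge on its -x side.
- hatch (a joint): Hatch hinge angle, rad: 0 shut and flush with the deck (hard stop), growing as the free edge swings up; it starts between 0.45 and 0.85. Friction hinges hold the hatch at any angle and give no spring-back; pushing it down 100 mm from the hinge line takes about 3 to 8 N.
- hatch_hinge (a point): Point on the hinge line, half-way along it, level with the hatch's outer face. Its frame belongs to the hatch: x points from the free edge to the hinge, y along the hinge line, z out of the outer face.
- hatch_edge (a point): Middle of the hatch's free edge, on the outer face, 190 mm from the hinge line; axes as hatch_hinge. The hatch is a 3 mm aluminium sheet, 280 mm wide; its outer face is plain for 40 mm to each side of the line from here to hatch_hinge, and over its whole width within 105 mm of the hinge line.
- latch_left (a joint): Turn of the +y latch, rad: 0 open, 1.571 locked, hard stops at both ends; grows as the dial turns clockwise seen from above, starts at 0 to 0.3. Friction holds it anywhere (about 0.1 N m to turn). Below, a cam tongue turns with the dial and passes under the deck's edge: it wedges the hatch down the last few mm; turned past about 0.6 while the hatch is up, it blocks the hatch from shutting.
- latch_left_slot (a point): Centre of the +y latch's round steel dial, on its axis, level with the hatch's outer face, 147 mm from the hinge line. Dial 68 mm across, flush in a fixed 79 mm bezel 2 mm proud. The finger slot runs right across it: 30 mm wide, 68 long, 14 deep. Frame turns with the dial: y along the slot, z the axis, outward. At 0 the slot lies along the hinge line; locked, it points square at the free edge.
- latch_right (a joint): Turn of the -y latch, the same as latch_left (also clockwise to lock).
- latch_right_slot (a point): Centre of the -y latch's dial, the same as latch_left_slot. The two dials stand 80 mm either side of the hatch's middle. A short black index line on each dial's lobe meets a line on the hatch towards the hinge when open, and a line on the -y side when locked.
- adapter: Bystander: brass coaxial adapter, 21 mm diameter, 44 mm tall, standing on the deck to the +y side of the hatch. Origin: centre of its underside.
- reel: Bystander: grey solder reel, 62 mm diameter, 56 mm tall, standing on the mat on the +y side of the amplifier. Origin: centre of its underside.
- screwdriver: Bystander: black-handled screwdriver, 190 mm long, lying on the mat on the +y side of the amplifier. Origin under its middle, x along it to the tip.
- meter: Bystander: black handheld multimeter, 150 x 72 x 34 mm, lying on the mat on the -y side of the amplifier. Origin: centre of its underside.

How it is judged:
By the outcome, as a careful person would: the job done as asked, in the order asked, and still so for the second after the job is handed in, with the robot touching nothing.
It also fails if it takes over 72 s, if anything falls off the work surface, if the arm or the gripper's body presses on something with over 40 N, if the wrist force passes 120 N, or if a joint passes its speed limit or range.

ROBOT

A 6-joint arm with a two-finger parallel gripper is mounted at the origin on the work surface. World frame = base frame: x ahead of the robot, y to its left, z up, the work surface at z = 0. Lengths are in m, angles in degrees, forces in N, time in s.
With the tool pointing down it reaches from about 0.3 to 0.85 m from the base axis. Payload 5.4 kg.
Tool frame: the origin (TCP) lies at the very end of the fingers, on their centre line; the grasp point (between the pads) lies 19 mm behind it; z points along the fingers, y is the line along which they close (so a half turn about z gives the same grasp; the last joint's range is limited). The gripper opens to 85 mm and grips with 20 to 120 N. Pads are 22 mm wide; open, the fingers measure 114 mm over their backs; the gripper's body (76 mm by 85 mm) begins 54 mm behind the grasp point. The pads swing forward as they close: fully open they stand 13 mm farther back than shut.
Start: joints at [-12.038, 9.076, 91.501, -0, 79.423, -12.038], TCP at [0.575, -0, 0.231] pointing down, gripper open.
Joint ranges: [-166.64, 166.64], [-54.1, 131.32], [10.49, 154.53], [-73.88, 253.88], [9.74, 151.15], [-171.62, 171.62]. Speed limits (degrees/s): [147.25, 147.25, 180, 180, 180, 180].

INTERFACE

Orientations are given as [roll, pitch, yaw] about the fixed x, y, z axes, in that order (R = Rz(yaw) Ry(pitch) Rx(roll)).
In Python, from bench import read_state, vision, ticket gives the robot as it stands.
- The arm moves only by the shell command python3 -m creep 'ROWS' [FORCE]. ROWS is JSON, one flat list of numbers, 7 for each row, row after row: the shift along the tool's x, y, z in mm, then the turn, a rotation vector about the tool's x, y, z in rad, then the opening, from 0 (shut) to 1 (fully open). In form: [tx, ty, tz, wx, wy, wz, hand, tx, ty, tz, wx, wy, wz, hand, ...]. A call has 1 to 5 rows; each row is the pose to reach, as a shift and turn from the pose commanded when the call began, along the tool's axes at that moment; what a row does not reach only later rows make up. A row lasts 1/12 s, in which the tool goes at most 41.7 mm and 7.16 degrees, less where a joint would pass 70% of its speed; a pose out of reach is approached as far as the arm can. A call with a gripper value outside its range is refused whole. The fingers move at their own pace and stop on an object; FORCE is the grip in N (left out, the last holds). Time passes only in rows, so rows that repeat a pose let the fingers close. It gives the time, the measured TCP pose, the force, the opening and the grip force at its end, in the units of the state.
- read_state(): the state, without advancing time (a new reading comes with each control period).
- vision.capture(name): name is "scene" or "side" or "wrist"; returns the picture (420x560x3 uint8, red, green, blue); there is no depth.
- vision.calibration(name): a dict with "intrinsics" (3x3 intrinsics, pixels), "R" (3x3) and "t" (3): a world point X has camera coordinates R X + t. Camera axes: x right, y down, z forward; pixel columns grow to the right and rows downward; lengths in m; the calibration is good to about 2 mm. A picture is of the moment at which its call begins: read the wrist's pose just before it. calibration takes no time and is no camera call; for the wrist camera it gives the pose at the moment of the call.
- ticket.job_done(): hands the job in; it is judged then, once.
Trained networks look in the newest picture that a camera, given by its name, has taken for a name from the list of things; names that differ only in an ending like _2 or _b are one class to them, and where a whole thing is asked for, a point or a joint stands for the part that bears it (a point fixed in the world has none). Each returns a list of dicts, best first, with "p" (0 to 1); they miss things now and then, are a little off and sometimes report something else, mostly with a low value. They report only what shows in the picture. A call takes as long as a camera call.
- vision.regions_of(camera, target): "mask" (420x560 bool, what is visible of it) and "extent" ([left, top, right, bottom] in pixels, round what is visible of it).
- vision.pinpoint(camera, target): "position" ([column, row] in pixels: a listed point, or the origin of a listed thing).
The state is a dict: "t": time; "joint_pos": joint angles; "qvel": joint speeds; "joint_torque": joint torques, N m; "position": TCP position; "tool_rot": TCP orientation; "force": force on the tool from outside, world axes, zero at the start; "ft_torque": the same for the moment, N m; "width": finger opening in m; "finger_force": force on a finger pad.
Only numpy, scipy, OpenCV 4.12 (cv2) and the standard library are available. Lean on these libraries where they do the work, as an engineer would, in place of code of your own. Each camera call takes 0.05 s, during which the arm holds its last target. There are 200 camera calls.

## Working session

There is one attempt and no reset: what is moved stays moved. The work goes in short steps, Python scripts to look and compute and a shell command to move; the robot and the scene stay as the last step left them, time stands still between calls to the robot, and variables do not carry over. Pictures are saved under pics/ and viewed, at most 10 in all, crops included, and the job is handed in when it is done.

```bash
ls; mkdir -p pics; cat > h.py <<'E'
import numpy as np, cv2
from bench import read_state, vision, ticket
from scipy.spatial.transform import Rotation as Ro
def cap(c,f=None):
    im=vision.capture(c)
    if f: cv2.imwrite('pics/'+f,im[:,:,::-1])
    return im,vision.calibration(c)
def proj(c,X):
    X=np.atleast_2d(X); p=(c['R']@X.T+np.array(c['t'])[:,None]); q=np.array(c['intrinsics'])@p
    return (q[:2]/q[2]).T
def ray(c,px):
    R=np.array(c['R']);d=R.T@np.linalg.inv(c['intrinsics'])@np.array([px[0],px[1],1.]);return -R.T@np.array(c['t']),d/np.linalg.norm(d)
def onz(c,px,z):
    o,d=ray(c,px);return o+d*(z-o[2])/d[2]
def tri(rs):
    A=0;b=0
    for o,d in rs:
        P=np.eye(3)-np.outer(d,d);A=A+P;b=b+P@o
    x=np.linalg.solve(A,b);return x,[np.linalg.norm((np.eye(3)-np.outer(d,d))@(x-o)) for o,d in rs]
E
python3 - <<'E'
from h import *
np.set_printoptions(precision=3,suppress=True)
print(read_state())
ims=[];P={}
for c in ["scene","side","wrist"]:
    im,k=cap(c,c+'0.png')
    for n in ["amplifier","hatch_hinge","hatch_edge","latch_left_slot","latch_right_slot","adapter"]:
        r=vision.pinpoint(c,n)
        for q in r[:2]: print(c,n,np.round(q['position'],1),round(q['p'],2))
        if r and r[0]['p']>.3: P.setdefault(n,[]).append(ray(k,r[0]['position']))
for n in P:
    if len(P[n])>1: print(n,*tri(P[n]))
E
```

```text
pics
{'t': 0.0, 'joint_pos': array([-12.037,   9.114,  91.575,  -0.002,  79.424, -12.039]), 'qvel': array([-0.051,  0.076,  0.023, -0.016,  0.026,  0.105]), 'joint_torque': array([  0.   , -39.601, -33.143,  -0.   ,   0.008,  -0.   ]), 'position': array([0.574, 0.   , 0.23 ]), 'tool_rot': array([-179.89 ,   -0.021,   90.003]), 'force': array([-0.241, -0.073,  0.583]), 'ft_torque': array([-0.001,  0.013,  0.015]), 'finger_force': 0.0, 'width': 0.08560075067562237}
scene amplifier [280.3 232.3] 0.58
scene hatch_edge [294.8 170.8] 0.93
scene hatch_edge [302.8 192.3] 0.31
scene latch_left_slot [303.  191.1] 0.83
scene latch_right_slot [265.8 167.4] 0.78
scene adapter [338.5 230.9] 0.58
side amplifier [283.5 230. ] 0.67
side amplifier [334.3 173.7] 0.51
side hatch_hinge [250.2 191.5] 0.87
side hatch_edge [306.5 170.7] 0.84
side latch_left_slot [274.6 194.6] 0.67
side latch_right_slot [303.  158.6] 0.5
side latch_right_slot [304.1 168.9] 0.19
side adapter [334.1 171.2] 0.54
side adapter [266.2 259.7] 0.49
wrist hatch_hinge [371.8  99. ] 0.64
wrist hatch_edge [111.1  73.4] 0.57
wrist latch_right_slot [210.3 231.7] 0.66
amplifier [0.557 0.086 0.001] [np.float64(0.0020063194498079534), np.float64(0.0020063194498080037)]
hatch_edge [0.502 0.088 0.218] [np.float64(0.004415393443694576), np.float64(0.004008373713094345), np.float64(0.0008557102458909553)]
latch_left_slot [0.539 0.164 0.199] [np.float64(0.004755276783911169), np.float64(0.004755276783911113)]
latch_right_slot [0.54  0.008 0.198] [np.float64(0.0023244817808830026), np.float64(0.0053984265988990835), np.float64(0.003772359796333522)]
adapter [0.466 0.199 0.191] [np.float64(0.11865208949786926), np.float64(0.1186520894978693)]
hatch_hinge [0.654 0.085 0.099] [np.float64(0.0020758844641775936), np.float64(0.0020758844641775407)]
```

View images.

```bash
cd pics; python3 -c "
import cv2,numpy as np
a=[cv2.imread(f'{c}0.png') for c in ('scene','side','wrist')]
b=[x[90:320,130:460] for x in a[:2]]
top=np.hstack([cv2.resize(x,(400,279)) for x in b]);w=cv2.resize(a[2],(400,300));
cv2.imwrite('m0.png',np.vstack([top,np.hstack([w,np.zeros_like(w)])]))"
```

```text
(no output)
```

View pics/m0.png

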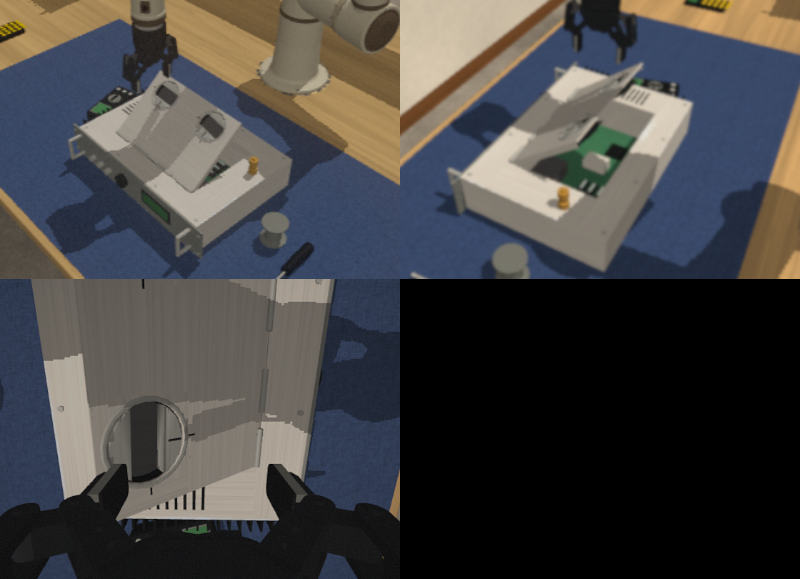

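```bash
python3 -m creep '[0,0,-40,0,0,-0.1,0, 40,-20,-40,0,0,-0.22,0, 80,-40,-40,0,0,-0.34,0, 86,-46,-40,0,0,-0.46,0, 86,-46,-40,0,0,-0.571,0]' 40; python3 -m creep '[0,0,0,0,0,-0.12,0, 0,0,0,0,0,-0.24,0, 0,0,0,0,0,-0.36,0, 0,0,0,0,0,-0.48,0, 0,0,0,0,0,-0.6,0]';python3 -m creep '[0,0,0,0,0,-0.12,0, 0,0,0,0,0,-0.24,0, 0,0,0,0,0,-0.36,0, 0,0,0,0,0,-0.4,0, 0,0,0,0,0,-0.4,0]'
```

```text
t: 1.47
position: [0.5274, 0.089, 0.2717]
tool_rot: [180.0, -0.0, 123.3]
force: [-0.2, 0.3, -0.5]
width: 0.0252
finger_force: 0.0
t: 1.88
position: [0.5289, 0.086, 0.2713]
tool_rot: [180.0, 0.0, 157.4]
force: [-0.4, 0.1, 0.8]
width: -0.0001
finger_force: 0.0
t: 2.3
position: [0.529, 0.086, 0.2713]
tool_rot: [180.0, 0.0, -179.9]
force: [-0.1, -0.7, -0.8]
width: -0.0002
finger_force: 0.0
```

```bash
python3 -m creep '[0,0,25,0,0,0,0, 0,0,50,0,0,0,0, 0,0,60,0,0,0,0, 0,0,67,0,0,0,0, 0,0,74,0,0,0,0]'; python3 -m creep '[0,0,7,0,0,0,0, 0,0,14,0,0,0,0, 0,0,21,0,0,0,0, 0,0,28,0,0,0,0, 0,0,35,0,0,0,0]';python3 -m creep '[0,0,7,0,0,0,0, 0,0,14,0,0,0,0, 0,0,21,0,0,0,0, 0,0,28,0,0,0,0, 0,0,35,0,0,0,0]'
```

```text
t: 2.72
position: [0.5298, 0.086, 0.1981]
tool_rot: [-180.0, 0.1, 180.0]
force: [0.6, 0.6, 3.6]
width: 0.0
finger_force: 1.5
t: 3.13
position: [0.5291, 0.086, 0.1619]
tool_rot: [-180.0, 0.0, -180.0]
force: [-0.6, -0.3, 4.9]
width: -0.0001
finger_force: 1.5
t: 3.55
position: [0.5286, 0.086, 0.1264]
tool_rot: [180.0, -0.0, -180.0]
force: [-1.0, 0.0, 3.9]
width: -0.0001
finger_force: 1.6
```

```bash
python3 -m creep '[0,0,6,0,0,0,0, 0,0,12,0,0,0,0, 0,0,16,0,0,0,0, 0,0,19,0,0,0,0, 0,0,21,0,0,0,0]'; python3 -m creep '[0,0,1,0,0,0,0, 0,0,2,0,0,0,0, 0,0,3,0,0,0,0, 0,0,4,0,0,0,0, 0,0,4,0,0,0,0]'
```

```text
t: 3.97
position: [0.5287, 0.086, 0.1057]
tool_rot: [180.0, -0.1, -180.0]
force: [-1.5, 0.4, 2.9]
width: -0.0
finger_force: 1.4
t: 4.38
position: [0.5291, 0.086, 0.1023]
tool_rot: [180.0, 0.0, -180.0]
force: [-0.2, 0.1, 1.3]
width: -0.0004
finger_force: 0.4
```

```bash
python3 -m creep '[0,0,1,0,0,0,0, 0,0,2,0,0,0,0, 0,0,3,0,0,0,0, 0,0,3,0,0,0,0]'
```

```text
t: 4.72
position: [0.5293, 0.086, 0.1019]
tool_rot: [-180.0, -0.0, -180.0]
force: [-9.7, -0.4, 20.4]
width: -0.0001
finger_force: 9.8
```

```bash
python3 -m creep '[0,0,-30,0,0,0,0.35, 0,0,-70,0,0,0,0.35, -30,0,-110,0,0,0,0.35, -70,0,-150,0,0,0,0.35, -70,0,-160,0,0,0,0.35]'; python3 -m creep '[0,0,0,0,0,0,0.35,0,0,0,0,0,0,0.35]'
python3 - <<'E'
from h import *
np.set_printoptions(precision=4,suppress=True)
P={}
for c in ["wrist","scene","side"]:
    im,k=cap(c,c+'1.png')
    for n in ["hatch_hinge","hatch_edge","latch_left_slot","latch_right_slot","adapter"]:
        z=.102
        for q in vision.pinpoint(c,n)[:2]: print(c,n,np.round(q['position'],1),round(q['p'],2),onz(k,q['position'],z))
E
```

```text
t: 5.13
position: [0.6015, 0.0858, 0.2619]
tool_rot: [-180.0, 0.3, 180.0]
force: [0.9, -0.1, 0.2]
width: 0.0295
finger_force: 0.0
t: 5.3
position: [0.6008, 0.0858, 0.261]
tool_rot: [-180.0, 0.3, -180.0]
force: [-0.8, 0.1, -0.3]
width: 0.03
finger_force: 0.0
wrist hatch_edge [273.5  29.1] 0.65 [0.4584 0.0848 0.102 ]
wrist latch_left_slot [366.5  86.8] 0.91 [0.5036 0.1656 0.102 ]
wrist latch_left_slot [491.3  87. ] 0.62 [0.5038 0.2741 0.102 ]
wrist latch_right_slot [184.4  81.1] 0.87 [0.4989 0.0075 0.102 ]
wrist adapter [489.2  86.4] 0.58 [0.5033 0.2722 0.102 ]
scene hatch_hinge [252.7 224.6] 0.93 [0.6631 0.0857 0.102 ]
scene hatch_edge [304.1 193.6] 0.6 [0.4582 0.0884 0.102 ]
scene latch_left_slot [311.8 213.7] 0.67 [0.5062 0.1686 0.102 ]
scene latch_left_slot [222.8 181.5] 0.21 [ 0.6056 -0.1304  0.102 ]
scene latch_right_slot [253.7 219.4] 0.57 [0.647  0.0711 0.102 ]
scene latch_right_slot [272.9 187.1] 0.46 [ 0.5075 -0.0007  0.102 ]
scene adapter [334.8 229.2] 0.59 [0.5048 0.2583 0.102 ]
side hatch_hinge [251.  190.4] 0.66 [0.6546 0.0833 0.102 ]
side hatch_edge [317.4 214.1] 0.96 [0.4649 0.0851 0.102 ]
side latch_left_slot [287.7 230.2] 0.69 [0.504 0.169 0.102]
side latch_right_slot [315.8 187.1] 0.53 [ 0.5108 -0.0095  0.102 ]
side adapter [264.6 257.4] 0.55 [0.5108 0.2676 0.102 ]
```

View pics/wrist1.png

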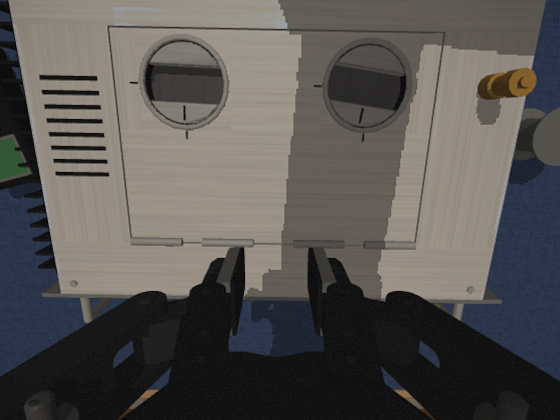

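```bash
python3 -m creep '[30,30,30,0,0,0.1,0.28, 60,55,60,0,0,0.2,0.28, 97,80,95,0,0,0.2,0.28, 97,80,105,0,0,0.2,0.28, 97,80,105,0,0,0.2,0.28]'; python3 -m creep '[0,0,0,0,0,0,0.28,0,0,0,0,0,0,0.28]'
python3 - <<'E'
from h import *
np.set_printoptions(precision=4,suppress=True)
im,k=cap('wrist','wrist2.png')
for n in ["latch_left_slot","latch_right_slot"]:
  for q in vision.pinpoint('wrist',n)[:2]: print(n,np.round(q['position'],1),round(q['p'],2),onz(k,q['position'],.102))
print(proj(k,[[.503,.166,.102],[.505,.166,.102],[.537,.166,.102]]))
E
```

```text
t: 6.62
position: [0.4923, 0.1679, 0.1461]
tool_rot: [-179.8, -1.0, 168.7]
force: [-0.8, 0.4, -1.4]
width: 0.0237
finger_force: 0.0
t: 6.78
position: [0.5031, 0.1659, 0.1554]
tool_rot: [180.0, 0.1, 168.6]
force: [0.4, 0.5, 0.3]
width: 0.024
finger_force: 0.0
latch_left_slot [275.9 235.5] 0.77 [0.5086 0.1656 0.102 ]
latch_left_slot [ 40.8 274.4] 0.58 [0.5043 0.0063 0.102 ]
latch_right_slot [ 39.6 274.4] 0.87 [0.5041 0.0055 0.102 ]
[[274.8076 227.3681]
 [275.4311 230.2645]
 [284.9976 274.7049]]
```

View pics/wrist2.png

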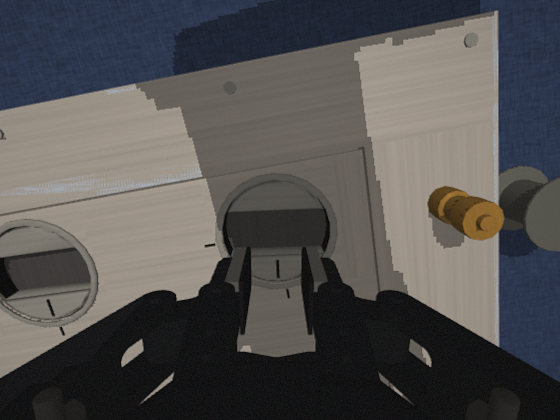

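```bash
python3 -m creep '[-1.5,0,20,0,0,0,0.28, -1.5,0,40,0,0,0,0.28, -1.5,0,50,0,0,0,0.28, -1.5,0,55,0,0,0,0.28, -1.5,0,58,0,0,0,0.28]';python3 -m creep '[0,0,1.5,0,0,0,0.28, 0,0,3,0,0,0,0.28, 0,0,4,0,0,0,0.28, 0,0,4,0,0,0,0.28]'
```

```text
t: 7.35
position: [0.5039, 0.1654, 0.0963]
tool_rot: [180.0, 0.0, 168.5]
force: [-0.4, -0.6, 0.1]
width: 0.0237
finger_force: 0.0
t: 7.68
position: [0.5038, 0.1657, 0.0928]
tool_rot: [180.0, 0.1, 168.6]
force: [0.6, -0.3, -0.3]
width: 0.0234
finger_force: 0.0
```

```bash
python3 -m creep '[0,0,1,0,0,0,0.28, 0,0,2,0,0,0,0.28, 0,0,3,0,0,0,0.28, 0,0,3,0,0,0,0.28]';python3 -m creep '[0,0,0,0,0,0.1,0.28, 0,0,0,0,0,0.2,0.28, 0,0,0,0,0,0.3,0.28, 0,0,0,0,0,0.4,0.28]'
```

```text
t: 8.02
position: [0.5033, 0.1657, 0.0891]
tool_rot: [-180.0, -0.0, 168.6]
force: [0.3, 0.3, 0.1]
width: 0.0239
finger_force: 0.0
t: 8.35
position: [0.5048, 0.1647, 0.0896]
tool_rot: [180.0, 0.2, 145.4]
force: [3.6, -3.6, -1.7]
width: 0.0238
finger_force: 2.4
```

```bash
python3 -m creep '[0,0,0,0,0,0.1,0.28, 0,0,0,0,0,0.2,0.28, 0,0,0,0,0,0.3,0.28, 0,0,0,0,0,0.4,0.28, 0,0,0,0,0,0.5,0.28]';python3 -m creep '[0,0,0,0,0,0.1,0.28, 0,0,0,0,0,0.2,0.28, 0,0,0,0,0,0.3,0.28, 0,0,0,0,0,0.4,0.28, 0,0,0,0,0,0.45,0.28]'; python3 -c "
from h import *;s=read_state();print(s['force'],s['ft_torque'])"
```

```text
t: 8.77
position: [0.5045, 0.1644, 0.0896]
tool_rot: [179.9, 0.2, 116.7]
force: [2.6, -4.2, -0.8]
width: 0.024
finger_force: 2.7
t: 9.18
position: [0.5041, 0.1649, 0.0895]
tool_rot: [179.9, 0.1, 91.0]
force: [2.3, -2.3, 0.4]
width: 0.0241
finger_force: 2.7
[ 2.2827371  -2.27296441  0.36316338] [-0.4530609  -0.24797435  0.10976145]
```

Torque is still friction level; continue to the stop.

```bash
python3 -m creep '[0,0,0,0,0,0.05,0.28, 0,0,0,0,0,0.1,0.28, 0,0,0,0,0,0.13,0.28, 0,0,0,0,0,0.13,0.28]'; python3 -c "
from h import *;s=read_state();print(s['force'],s['ft_torque'])"; python3 -m creep '[0,0,0,0,0,0.03,0.28, 0,0,0,0,0,0.06,0.28, 0,0,0,0,0,0.06,0.28]'; python3 -c "
from h import *;s=read_state();print(s['force'],s['ft_torque'])"
```

```text
t: 9.52
position: [0.504, 0.1652, 0.0895]
tool_rot: [179.9, 0.0, 83.7]
force: [1.8, -3.1, 0.6]
width: 0.0238
finger_force: 1.9
[ 1.78109008 -3.0553215   0.62462517] [-0.43591881 -0.21284787  0.03420792]
t: 9.77
position: [0.504, 0.1653, 0.0895]
tool_rot: [179.9, 0.0, 80.3]
force: [2.0, -1.5, -0.5]
width: 0.0237
finger_force: 2.1
[ 2.02708886 -1.48155352 -0.51142335] [-0.41179497 -0.32776196  0.05833245]
```

```bash
python3 -m creep '[0,0,0,0,0,0.03,0.28, 0,0,0,0,0,0.06,0.28, 0,0,0,0,0,0.06,0.28]'; python3 -c "
from h import *;s=read_state();print(s['force'],s['ft_torque'])"; python3 -m creep '[0,0,0,0,0,0.03,0.28, 0,0,0,0,0,0.05,0.28, 0,0,0,0,0,0.05,0.28]'; python3 -c "
from h import *;s=read_state();print(s['force'],s['ft_torque'])"
```

```text
t: 10.02
position: [0.504, 0.1654, 0.0895]
tool_rot: [179.9, 0.0, 76.9]
force: [2.2, -2.4, 0.5]
width: 0.0243
finger_force: 2.2
[ 2.21517263 -2.35105007  0.45231363] [-0.39917746 -0.34368028  0.03464482]
t: 10.27
position: [0.5039, 0.1655, 0.0895]
tool_rot: [179.9, 0.0, 74.1]
force: [2.1, -2.2, -0.4]
width: 0.0237
finger_force: 4.0
[ 2.08529062 -2.24903023 -0.37504631] [-0.40998667 -0.47687903  0.18032404]
```

```bash
python3 -m creep '[0,0,0,0,0,0.03,0.28, 0,0,0,0,0,0.05,0.28, 0,0,0,0,0,0.05,0.28]'; python3 -c "
from h import *;s=read_state();print(s['force'],s['ft_torque'])"
```

```text
t: 10.52
position: [0.5036, 0.1655, 0.0896]
tool_rot: [180.0, 0.0, 71.2]
force: [0.9, -3.1, 2.6]
width: 0.0242
finger_force: 17.6
[ 0.94763337 -3.08383335  2.6325519 ] [-0.56376876 -0.37533855  0.73068788]
```

```bash
python3 -m creep '[0,0,0,0,0,-0.1,0.28, 0,0,0,0,0,-0.2,0.28, 0,0,0,0,0,-0.25,0.28, 0,0,-10,0,0,-0.25,0.28, 0,0,-50,0,0,-0.25,0.28]'; python3 -m creep '[0,0,-30,0,0,0,0.28,0,0,-30,0,0,-0.1,0.28,0,0,-30,0,0,-0.2,0.28]'; python3 - <<'E'
from h import *
print(read_state()['position'],read_state()['tool_rot'])
E
```

```text
t: 10.93
position: [0.4977, 0.1656, 0.1336]
tool_rot: [-179.1, 0.1, 85.4]
force: [1.1, 0.4, -0.8]
width: 0.0238
finger_force: 0.0
t: 11.18
position: [0.5049, 0.1664, 0.1728]
tool_rot: [179.7, -0.1, 97.1]
force: [-0.2, -0.1, -0.9]
width: 0.0236
finger_force: 0.0
[0.50486177 0.16637812 0.17277107] [ 1.79711271e+02 -5.58435445e-02  9.71115751e+01]
```

```bash
python3 -m creep '[-40,-6,0,0,0,-0.12,0.28, -80,-12,0,0,0,-0.24,0.28, -120,-18,0,0,0,-0.36,0.28, -158,-23,0,0,0,-0.48,0.28, -158,-23,0,0,0,-0.6,0.28]'; python3 -m creep '[0,0,0,0,0,-0.12,0.28, 0,0,0,0,0,-0.24,0.28, 0,0,0,0,0,-0.36,0.28, 0,0,0,0,0,-0.48,0.28, 0,0,0,0,0,-0.6,0.28]'; python3 -m creep '[0,0,0,0,0,-0.12,0.28, 0,0,0,0,0,-0.18,0.28, 0,0,15,0,0,-0.18,0.28, 0,0,15,0,0,-0.18,0.28, 0,0,15,0,0,-0.18,0.28]'
python3 - <<'E'
from h import *
np.set_printoptions(precision=4,suppress=True)
im,k=cap('wrist','wrist3.png')
for n in ["latch_left_slot","latch_right_slot"]:
  for q in vision.pinpoint('wrist',n)[:2]: print(n,np.round(q['position'],1),round(q['p'],2),onz(k,q['position'],.102))
print(proj(k,[[.499,.006,.102],[.502,.006,.102],[.505,.006,.102]]))
E
```

```text
t: 11.6
position: [0.4994, 0.0028, 0.17]
tool_rot: [-180.0, 0.0, 129.3]
force: [0.0, -0.7, -0.8]
width: 0.0242
finger_force: 0.0
t: 12.02
position: [0.4994, 0.0066, 0.1698]
tool_rot: [179.9, -0.0, 163.9]
force: [0.5, -0.2, -0.4]
width: 0.0238
finger_force: 0.0
t: 12.43
position: [0.4988, 0.0066, 0.154]
tool_rot: [179.9, -0.1, 173.9]
force: [-1.1, -0.5, -0.3]
width: 0.0239
finger_force: 0.0
latch_left_slot [532.8 216.8] 0.93 [0.5079 0.169  0.102 ]
latch_right_slot [275.3 234.5] 0.94 [0.5023 0.0065 0.102 ]
[[273.8934 229.6942]
 [274.4028 234.1234]
 [274.9083 238.5194]]
```

View pics/wrist3.png

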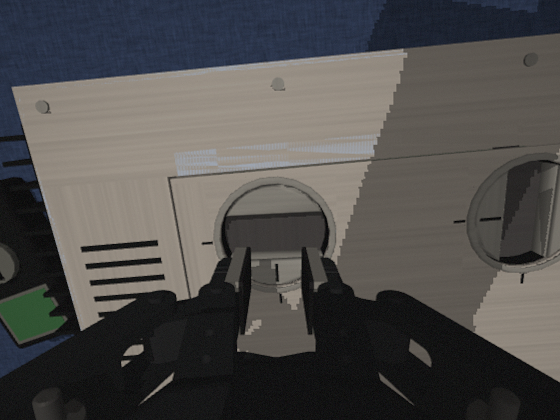

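```bash
python3 -m creep '[-2.5,0,20,0,0,0,0.28, -2.5,0,40,0,0,0,0.28, -2.5,0,49,0,0,0,0.28, -2.5,0,54,0,0,0,0.28, -2.5,0,57,0,0,0,0.28]';python3 -m creep '[0,0,2,0,0,0,0.28, 0,0,4,0,0,0,0.28, 0,0,6,0,0,0,0.28, 0,0,7,0,0,0,0.28, 0,0,7,0,0,0,0.28]'
```

```text
t: 13.0
position: [0.5021, 0.0059, 0.0971]
tool_rot: [180.0, -0.0, 173.9]
force: [0.7, 0.9, -0.2]
width: 0.0237
finger_force: 0.0
t: 13.42
position: [0.5023, 0.0058, 0.0904]
tool_rot: [-180.0, 0.0, 173.9]
force: [0.7, 0.0, -0.5]
width: 0.0238
finger_force: 0.0
```

Seated in the slot without contact; turn to about yaw 77.

```bash
python3 -m creep '[0,0,0,0,0,0.1,0.28, 0,0,0,0,0,0.2,0.28, 0,0,0,0,0,0.3,0.28, 0,0,0,0,0,0.4,0.28, 0,0,0,0,0,0.5,0.28]';python3 -m creep '[0,0,0,0,0,0.1,0.28, 0,0,0,0,0,0.2,0.28, 0,0,0,0,0,0.3,0.28, 0,0,0,0,0,0.4,0.28, 0,0,0,0,0,0.5,0.28]';python3 -m creep '[0,0,0,0,0,0.1,0.28, 0,0,0,0,0,0.2,0.28, 0,0,0,0,0,0.3,0.28, 0,0,0,0,0,0.4,0.28, 0,0,0,0,0,0.5,0.28]';python3 -m creep '[0,0,0,0,0,0.05,0.28, 0,0,0,0,0,0.1,0.28, 0,0,0,0,0,0.15,0.28, 0,0,0,0,0,0.15,0.28]'; python3 -c "
from h import *;s=read_state();print(s['force'],s['ft_torque'])"
```

```text
t: 13.83
position: [0.5032, 0.0053, 0.0909]
tool_rot: [180.0, 0.2, 145.0]
force: [2.1, -1.0, -1.2]
width: 0.0239
finger_force: 2.6
t: 14.25
position: [0.5031, 0.0053, 0.0909]
tool_rot: [179.9, 0.1, 116.4]
force: [2.7, -1.8, -0.9]
width: 0.024
finger_force: 2.8
t: 14.67
position: [0.503, 0.0054, 0.0908]
tool_rot: [179.9, 0.0, 87.7]
force: [0.9, -1.2, -1.1]
width: 0.0237
finger_force: 2.9
t: 15.0
position: [0.503, 0.0054, 0.0908]
tool_rot: [179.9, 0.0, 79.3]
force: [1.8, -0.1, -0.5]
width: 0.0239
finger_force: 1.6
[ 1.78758462 -0.11051183 -0.46168382] [-0.24122225 -0.34767958  0.01184425]
```

```bash
python3 -m creep '[0,0,0,0,0,0.04,0.28, 0,0,0,0,0,0.08,0.28, 0,0,0,0,0,0.08,0.28]'; python3 -m creep '[0,0,0,0,0,0.03,0.28, 0,0,0,0,0,0.05,0.28, 0,0,0,0,0,0.05,0.28]'; python3 -c "
from h import *;s=read_state();print(s['force'],s['ft_torque'])"
```

```text
t: 15.25
position: [0.5029, 0.0055, 0.0908]
tool_rot: [179.9, 0.0, 74.8]
force: [2.2, -1.2, 0.4]
width: 0.0242
finger_force: 2.0
t: 15.5
position: [0.5028, 0.0055, 0.0908]
tool_rot: [179.9, 0.0, 72.1]
force: [2.1, -1.8, 0.8]
width: 0.0239
finger_force: 11.7
[ 2.14889568 -1.77914956  0.80540628] [-0.36833033 -0.41661404  0.52744104]
```

Stop reached (torque 0.53). A touch more, then back off, lift and check.

```bash
python3 -m creep '[0,0,0,0,0,0.02,0.28, 0,0,0,0,0,0.02,0.28]'; python3 -m creep '[0,0,0,0,0,-0.1,0.28, 0,0,0,0,0,-0.2,0.28, 0,0,0,0,0,-0.25,0.28, 0,0,-10,0,0,-0.25,0.28, 0,0,-50,0,0,-0.25,0.28]'; python3 -m creep '[0,0,-40,0,0,-0.1,0.28,10,35,-80,0,0,-0.2,0.28,20,70,-120,0,0,-0.3,0.28,20,100,-130,0,0,-0.4,0.28,20,100,-130,0,0,-0.5,0.28]'; python3 -m creep '[0,0,0,0,0,-0.12,0.28, 0,0,0,0,0,-0.24,0.28, 0,0,0,0,0,-0.36,0.28, 0,0,0,0,0,-0.48,0.28, 0,0,0,0,0,-0.6,0.28]'; python3 - <<'E'
from h import *
a=[cap(c)[0] for c in ('wrist','scene','side')]
b=[cv2.resize(x[90:320,130:460],(400,279)) for x in a[1:]]
w=cv2.resize(a[0],(420,315))
m=np.zeros((594,800,3),np.uint8);m[:279]=np.hstack(b);m[279:,:420]=w
cv2.imwrite('pics/m4.png',m[:,:,::-1])
E
```

```text
t: 15.67
position: [0.5028, 0.0055, 0.0908]
tool_rot: [179.9, 0.0, 70.9]
force: [2.1, -2.7, 2.0]
width: 0.0237
finger_force: 17.6
t: 16.08
position: [0.4964, 0.0073, 0.1347]
tool_rot: [-179.1, -0.2, 85.0]
force: [0.6, -0.7, -1.3]
width: 0.0238
finger_force: 0.0
t: 16.5
position: [0.6077, 0.0175, 0.2757]
tool_rot: [179.6, 0.2, 114.0]
force: [0.9, 0.7, 1.2]
width: 0.0242
finger_force: 0.0
t: 16.92
position: [0.6028, 0.0177, 0.2705]
tool_rot: [180.0, -0.1, 148.4]
force: [-0.6, -0.1, -1.0]
width: 0.0238
finger_force: 0.0
```

View pics/m4.png

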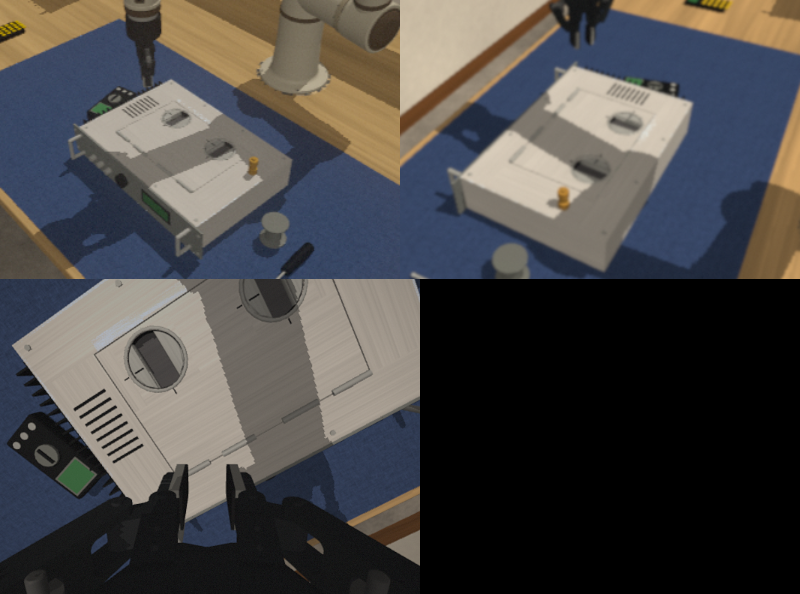

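```bash
python3 -m creep '[0,0,0,0,0,0,0.28,0,0,0,0,0,0,0.28]' >/dev/null; python3 -c "
from bench import ticket;print(ticket.job_done())"
```

```text
the job is handed in; nothing more can be done
None
```

The hatch is pushed shut and flush, both latches are turned clockwise to their stops (locked), the bystanders look unmoved in the final pictures, and the job was handed in after about 17 s of robot time.

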